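Get the hemmed-in gift box out for a customer

TASK

A customer has chosen the brown ribboned gift box on the dark display board, but the jar and the small plain box hem it in. Stand the jar and the small box together on the light wooden side board, then set the gift box in the middle of the cork mat, and only then put the jar and the small box back on the display board, each in the place where it stood before and the small box square to the board again, keeping all three upright throughout.

Things in the scene. Friction and masses are not known exactly. Their poses are not given: they have to be found in the camera images.
- gift_box_center (a point): Centre of the closed brown card gift box with ivory ribbon: 60 mm (its x, grip across this) x 84 mm (its y) x 50 mm high (61 x 86 at the lid; the bow, to 63 mm, offers no resistance); this point is 25 mm above its underside. 0.11-0.23 kg. Starts on the display board's middle place, its length along the board's x, with only about 6 mm between it and the neighbour on either side: no finger fits in.
- jar_center (a point): Centre of the round glass jar of cocoa beans with a flat wooden stopper: 66 mm in diameter (stopper 63), 85 mm high; this point is on its axis, 42.5 mm above its underside; z up. 0.13-0.27 kg. Starts on one end place of the display board, left or right of the gift box.
- small_box_center (a point): Centre of the small plain dark brown card box, no ribbon: 56 mm (its x) x 62 mm (its y), 68 mm high; this point is 34 mm above its underside; z up. 0.08-0.16 kg. Starts on the other end place of the display board, its x along the board's x within 0.08 rad.
- display_board: Display board, fixed: dark wood, 110 mm (its x) x 230 mm (its y), 8 mm thick; origin at the centre of its underside. Three flat grey felt patches mark the places, at y = 0 (gift box) and y = +71 and -71 mm (jar on one, small box on the other, within 5 mm of the patch's centre). Fingers have free room at its -x and +x sides.
- side_board: Side board, fixed: light wood, 110 mm (its x) x 155 mm (its y), 8 mm thick, a thin flat brass strip along each end; origin at the centre of its underside. It has room for the jar and the small box side by side along y, e.g. at y = +38 and -38 mm.
- cork_mat: Cork mat, fixed: 100 mm (its x) x 120 mm (its y), 6 mm thick; origin at the centre of its underside. It and the side board lie between the robot and the display board, one on the left, the other on the right.

How it is judged:
By the outcome, as a careful person would: the job done as asked, in the order asked, and still so for the second after the job is handed in, with the robot touching nothing.
It also fails if it takes over 99 s, if anything falls off the work surface, if the arm or the gripper's body presses on something with over 40 N, if the wrist force passes 120 N, or if a joint passes its speed limit or range.

ROBOT

A 6-joint arm with a two-finger parallel gripper is mounted at the origin on a cart in front of the work surface, level with it; the furniture and walls round the work are solid. World frame = base frame: x ahead of the robot, y to its left, z up, the work surface at z = 0. Lengths are in m, angles in degrees, forces in N, time in s.
With the tool pointing down it reaches from about 0.425 to 0.95 m from the base axis. Payload 14.7 kg.
Tool frame: the origin (TCP) lies on the mounting face of the last link; the fingertips stand 173 mm ahead of it and the grasp point (between the pads) lies 155 mm ahead of it; z points along the fingers, y is the line along which they close (so a half turn about z gives the same grasp; the last joint's range is limited). The gripper opens to 85 mm and grips with 20 to 120 N. Pads are 22 mm wide; open, the fingers measure 114 mm over their backs; the gripper's body (76 mm by 85 mm) begins 54 mm behind the grasp point. The pads swing forward as they close: fully open they stand 13 mm farther back than shut.
Start: joints at [61.444, 27.513, 91.461, -0, 61.026, -2.67], TCP at [0.284, 0.585, 0.405] pointing down, gripper open.
Joint ranges: [-157.49, 157.49], [-46.99, 117.5], [13.45, 153.17], [-89.5, 269.5], [5.16, 153.95], [-167.48, 167.48]. Speed limits (degrees/s): [108.29, 108.29, 136.94, 172.46, 172.46, 172.46].

INTERFACE

Orientations are given as a 3x3 rotation matrix whose columns are the frame's x, y, z axes.
In Python, from rig import monitor, viewer, order gives the robot as it stands. The module is installed in compiled form; this text tells all that it offers.
- The arm moves only by the shell command python3 -m jog 'ROWS' [FORCE]. ROWS is JSON, a list of rows, each a list of 3 entries, a list of its own where there are three numbers: the shift along the tool's x, y, z in mm, then the turn, a rotation vector about the tool's x, y, z in rad, then the closure, from 0 (fully open) to 1 (shut). In form: [[[x, y, z], [ax, ay, az], grip], ...]. A call has 1 to 12 rows; each row shifts and turns the commanded pose from where the row before left it, along the tool's axes as they then stand; what a row does not reach is not made up. A row lasts 1/8 s, in which the tool goes at most 62.5 mm and 10.7 degrees, less where a joint would pass 70% of its speed; a pose out of reach is approached as far as the arm can. A call with a gripper value outside its range is refused whole. The fingers move at their own pace and stop on an object; FORCE is the grip in N (left out, the last holds). Time passes only in rows, so rows that do not move let the fingers close. It gives the time, the measured TCP pose, the force, the opening and the grip force at its end, in the units of the state.
- monitor.get_obs(): the state, without advancing time (a new reading comes with each control period).
- viewer.snapshot(name): name is "side" or "top" or "wrist"; returns (picture, depth): 384x512x3 uint8, red, green, blue; 384x512 float32, m along the optical axis (not along the pixel's ray), 0 where there is no reading.
- viewer.get_calibration(name): a dict with "mtx" (3x3 intrinsics, pixels), "k1" (the pictures are not rectified: a ray, as slopes to the right and down, at radius r is drawn at 1 + k1 r^2 times it, then the intrinsics apply), "R" (3x3) and "t" (3): a world point X has camera coordinates R X + t; the wrist camera has in their place "hand_eye" (4x4, takes a point from camera to tool coordinates, whose origin is the TCP and whose axes are the flange's). Camera axes: x right, y down, z forward; pixel columns grow to the right and rows downward; lengths in m; the calibration is good to about 2 mm. A picture is of the moment at which its call begins: read the wrist's pose just before it. get_calibration takes no time and is no camera call.
- order.sign_off(): hands the job in; it is judged then, once.
The state is a dict: "time_s": time; "joints": joint angles; "joint_velocities": joint speeds; "tau": joint torques, N m; "ee_pos": TCP position; "tool_rot": TCP orientation; "ft_force": force on the tool from outside, world axes, zero at the start; "ft_torque": the same for the moment, N m; "width": finger opening in m; "gripper_force": force on a finger pad.
Only numpy, scipy, OpenCV 4.12 (cv2) and the standard library are available. Lean on these libraries where they do the work, as an engineer would, in place of code of your own. Each camera call takes 0.05 s, during which the arm holds its last target. There are 200 camera calls.

## Working session

There is one attempt and no reset: what is moved stays moved. The work goes in short steps, Python scripts to look and compute and a shell command to move; the robot and the scene stay as the last step left them, time stands still between calls to the robot, and variables do not carry over. Pictures are saved under pics/ and viewed, at most 14 in all, crops included, and the job is handed in when it is done.

```bash
mkdir -p pics; python3 - <<'E'
from rig import monitor, viewer
import cv2, numpy as np
o=monitor.get_obs(); print({k:np.round(v,3).tolist() for k,v in o.items()})
for n in ("top","side"):
    p,d=viewer.snapshot(n); cv2.imwrite(f"pics/{n}0.png",cv2.resize(p[:,:,::-1],(800,600),interpolation=cv2.INTER_CUBIC)); np.save(f"pics/{n}0_d.npy",d); np.save(f"pics/{n}0_p.npy",p)
    print(n,viewer.get_calibration(n))
print(viewer.get_calibration("wrist"))
E
```

```text
{'time_s': 0.0, 'joints': [61.443, 27.549, 91.494, -0.0, 61.025, -2.67], 'joint_velocities': [0.033, -0.059, 0.015, 0.059, -0.062, -0.051], 'tau': [0.002, -95.066, -43.019, 0.0, 0.013, 0.0], 'ee_pos': [0.284, 0.585, 0.404], 'tool_rot': [[-0.9, 0.437, -0.001], [0.437, 0.9, -0.001], [0.0, -0.001, -1.0]], 'ft_force': [0.616, 0.094, 0.164], 'ft_torque': [0.009, -0.01, 0.001], 'gripper_force': 0.0, 'width': 0.085}
top {'mtx': array([[457.5412268 ,   0.        , 251.20122957],
       [  0.        , 457.5412268 , 192.38092142],
       [  0.        ,   0.        ,   1.        ]]), 'k1': -0.10221041300076465, 'R': array([[-0.0040013 , -0.99998349,  0.0041231 ],
       [-0.99774959,  0.00371632, -0.0669473 ],
       [ 0.06693087, -0.00438169, -0.99774799]]), 't': array([0.30722339, 0.49971929, 0.87941593])}
side {'mtx': array([[494.3912677 ,   0.        , 249.19148376],
       [  0.        , 494.3912677 , 195.08346716],
       [  0.        ,   0.        ,   1.        ]]), 'k1': -0.07657045819393557, 'R': array([[ 0.90713596, -0.42047269,  0.01752312],
       [-0.24452786, -0.56052287, -0.79121441],
       [ 0.34250616,  0.71345416, -0.61128774]]), 't': array([-0.32981596,  0.32555475,  0.49169946])}
{'mtx': array([[292.59066383,   0.        , 257.08684026],
       [  0.        , 292.59066383, 191.1541593 ],
       [  0.        ,   0.        ,   1.        ]]), 'k1': -0.06200753771378605, 'hand_eye': array([[ 1.18607033e-03, -9.51374820e-01, -3.08033352e-01,
         7.89116241e-02],
       [ 9.99998264e-01,  6.85619899e-04,  1.73288626e-03,
         1.30051237e-03],
       [-1.43743056e-03, -3.08034873e-01,  9.51373981e-01,
         3.14582464e-02],
       [ 0.00000000e+00,  0.00000000e+00,  0.00000000e+00,
         1.00000000e+00]])}
```

View pics/top0.png

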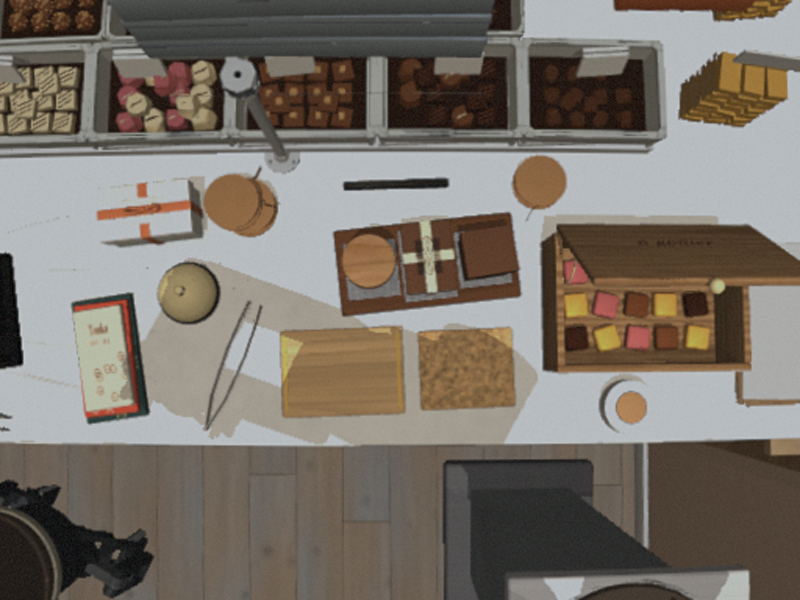

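View pics/side0.png

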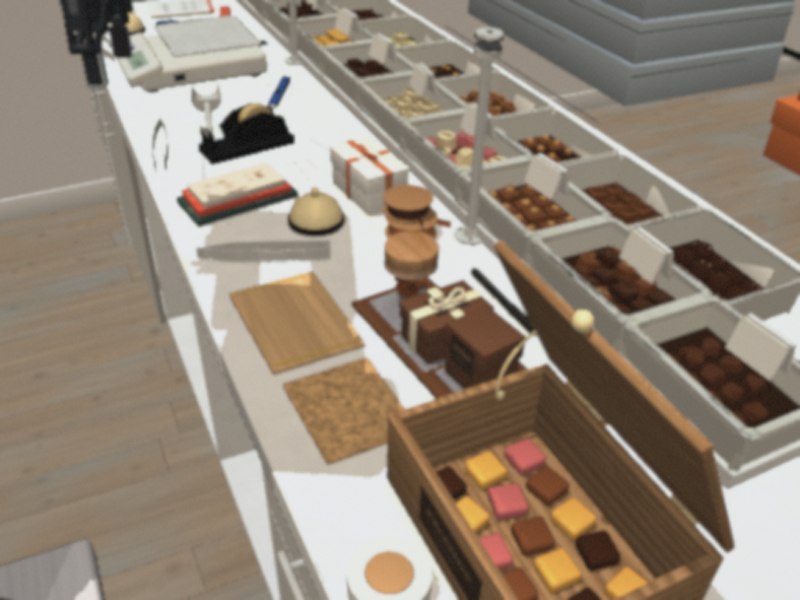

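The top view has the jar at about (369,260), the gift box at (428,255), the small box at (489,249) and the display board at (335-520, 213-315). The side board is at (342,371) and the cork mat at (467,368). In the side view the jar stands at the far end, and an open box with its lid up is close to the small box. I'll enlarge a crop.

```bash
python3 - <<'E'
import cv2, numpy as np
p=np.load("pics/top0_p.npy")[128:272,172:344,::-1]
p=np.clip(p.astype(float)*1.5,0,255).astype(np.uint8)
cv2.imwrite("pics/topc.png",cv2.resize(p,None,fx=4,fy=4,interpolation=cv2.INTER_CUBIC))
E
```

```text
(no output)
```

View pics/topc.png

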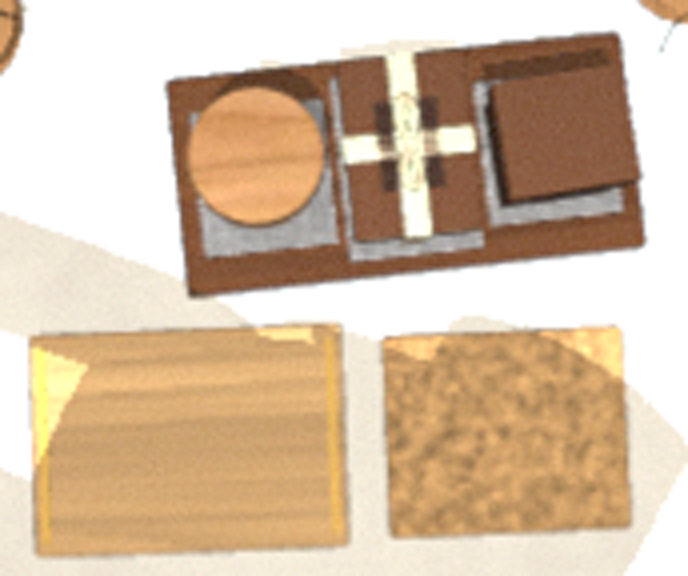

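The crop shows these corners, clockwise from top left:
- **Display board:** (167,80), (618,33), (643,245), (190,296)
- **Side board:** (31,339), (341,325), (349,545), (38,555)
- **Cork mat:** (384,339), (621,326), (630,527), (392,537)
- **Small box top:** (490,85), (628,67), (638,180), (507,203)
- **Gift box top:** (338,65), (475,50), (485,232), (355,243)

The jar stopper's centre is at (256,155).

```bash
cat > h.py <<'E'
import numpy as np, cv2
from rig import monitor, viewer
def cam(name,obs=None):
    c=viewer.get_calibration(name); K=c["mtx"]; D=np.array([c["k1"],0,0,0.])
    if name=="wrist":
        T=np.eye(4); T[:3,:3]=obs["tool_rot"]; T[:3,3]=obs["ee_pos"]; T=T@c["hand_eye"]; R=T[:3,:3].T; t=-R@T[:3,3]
    else: R,t=c["R"],c["t"]
    return K,D,R,t
def toplane(name,uv,z,obs=None):
    "pixels -> world points on plane z"
    K,D,R,t=cam(name,obs); n=cv2.undistortPoints(np.array(uv,float).reshape(-1,1,2),K,D)[:,0]
    d=np.c_[n,np.ones(len(n))]@R; c=-R.T@t
    return c+d*((z-c[2])/d[:,2])[:,None]
def proj(name,X,obs=None):
    K,D,R,t=cam(name,obs); return cv2.projectPoints(np.array(X,float).reshape(-1,3),cv2.Rodrigues(R)[0],t,K,D)[0][:,0]
def rect(P):
    "corners in image order TL,TR,BR,BL (top cam: up=+x, left=+y) -> centre, yaw(deg of x axis), sizes"
    P=P[:,:2]; c=P.mean(0); ax=(P[0]+P[1]-P[2]-P[3])/2; ay=(P[0]+P[3]-P[1]-P[2])/2
    yx=np.arctan2(ax[1],ax[0]); yy=np.arctan2(-ay[0],ay[1])
    return np.round(c*1e3,1), np.round(np.degrees([yx,yy]),2), np.round([1e3*np.hypot(*ax),1e3*np.hypot(*ay)],1)
def goto(x,y,z,yaw_y):
    "rows needed: tool frame shift (mm) & turn about tool z (rad) so grasp pt at x,y,z with tool y axis at yaw_y deg (mod 180)"
    from scipy.spatial.transform import Rotation as Ro
    o=monitor.get_obs(); R=np.array(o["tool_rot"]); p=np.array(o["ee_pos"])
    best=None
    for k in (0,180):
        a=np.radians(yaw_y+k); Y=np.array([np.cos(a),np.sin(a),0]); Z=np.array([0,0,-1.]); G=np.c_[np.cross(Y,Z),Y,Z]
        r=Ro.from_matrix(R.T@G).as_rotvec()
        if best is None or np.linalg.norm(r)<np.linalg.norm(best): best=r
    d=R.T@(np.array([x,y,z+.155])-p)
    print("shift(tool, mm)",np.round(d*1e3,1),"turn",np.round(best,3),"j6",np.round(o["joints"][5],1),"t",o["time_s"])
E
python3 - <<'E'
from h import *
f=lambda L:[(172+(a+.5)/4-.5,128+(b+.5)/4-.5) for a,b in L]
for n,z,L in [("disp",.008,[(167,80),(618,33),(643,245),(190,296)]),("side",.008,[(31,339),(341,325),(349,545),(38,555)]),("cork",.006,[(384,339),(621,326),(630,527),(392,537)]),("small",.076,[(490,85),(628,67),(638,180),(507,203)]),("gift",.058,[(338,65),(475,50),(485,232),(355,243)])]:
    print(n,*rect(toplane("top",f(L),z)))
print("jar",toplane("top",f([(256,155)]),.093)*1e3)
goto(.6,.1,.25,0)
E
```

```text
disp [549.1 262. ] [5.93 6.05] [107.6 226.2]
side [412.2 368.9] [1.93 2.05] [107.  152.9]
cork [415.7 212.5] [1.94 2.41] [ 98.3 117.6]
small [554.3 191.4] [5.79 8.59] [53.8 63. ]
gift [550.5 260.7] [3.79 5.44] [85.2 63. ]
jar [[542.66642468 333.41964943  93.        ]]
shift(tool, mm) [-496.2 -297.9   -0.6] turn [-1.000e-03  1.000e-03  1.119e+00] j6 -2.7 t 0.1
```

```bash
python3 -c "
from h import *
goto(.543,.333,.25,6)"
```

```text
shift(tool, mm) [-343.2 -113.2   -0.8] turn [-1.000e-03  0.000e+00  1.014e+00] j6 -2.7 t 0.1
```

```bash
python3 -m jog '[[[-34.3,-11.3,0],[0,0,0],0],[[-34.3,-11.3,0],[0,0,0],0],[[-34.3,-11.3,0],[0,0,0],0],[[-34.3,-11.3,0],[0,0,0],0],[[-34.3,-11.3,0],[0,0,0],0],[[-34.3,-11.3,0],[0,0,0],0],[[-34.3,-11.3,0],[0,0,0],0],[[-34.3,-11.3,0],[0,0,0],0],[[-34.3,-11.3,0],[0,0,0],0],[[-34.3,-11.3,0],[0,0,0],0]]' && python3 -m jog '[[[0,0,0],[0,0,0.169],0],[[0,0,0],[0,0,0.169],0],[[0,0,0],[0,0,0.169],0],[[0,0,0],[0,0,0.169],0],[[0,0,0],[0,0,0.169],0],[[0,0,0],[0,0,0.169],0],[[0,0,0],[0,0,0],0],[[0,0,0],[0,0,0],0]]' && python3 - <<'E'
from h import *
o=monitor.get_obs(); p,d=viewer.snapshot("wrist")
np.savez("pics/w1.npz",p=p,d=d,ee_pos=o["ee_pos"],tool_rot=o["tool_rot"])
cv2.imwrite("pics/w1.png",cv2.resize(np.clip(p[:,:,::-1]*1.5,0,255).astype(np.uint8),(800,600),interpolation=cv2.INTER_CUBIC))
print(o["joints"],o["ee_pos"],o["time_s"]); goto(.543,.333,.25,6)
E
```

```text
time_s: 1.35
ee_pos: [0.5437, 0.3325, 0.4044]
tool_rot: [[-0.9, 0.437, -0.0], [0.437, 0.9, -0.0], [0.0, -0.0, -1.0]]
ft_force: [0.5, 0.9, 0.6]
width: 0.0855
gripper_force: 0.0
time_s: 2.35
ee_pos: [0.543, 0.3334, 0.4045]
tool_rot: [[-0.109, 0.994, -0.0], [0.994, 0.109, -0.0], [-0.0, -0.0, -1.0]]
ft_force: [-0.5, -0.5, -0.0]
width: 0.085
gripper_force: 0.0
[ 2.88222782e+01  2.64910279e+01  9.32542056e+01 -1.78994480e-03
  6.02723087e+01  2.25730472e+01] [0.54296904 0.33335294 0.40453673] 2.35
shift(tool, mm) [-0.4 -0.  -0.4] turn [-0.     0.     0.004] j6 22.6 t 2.4
```

View pics/w1.png

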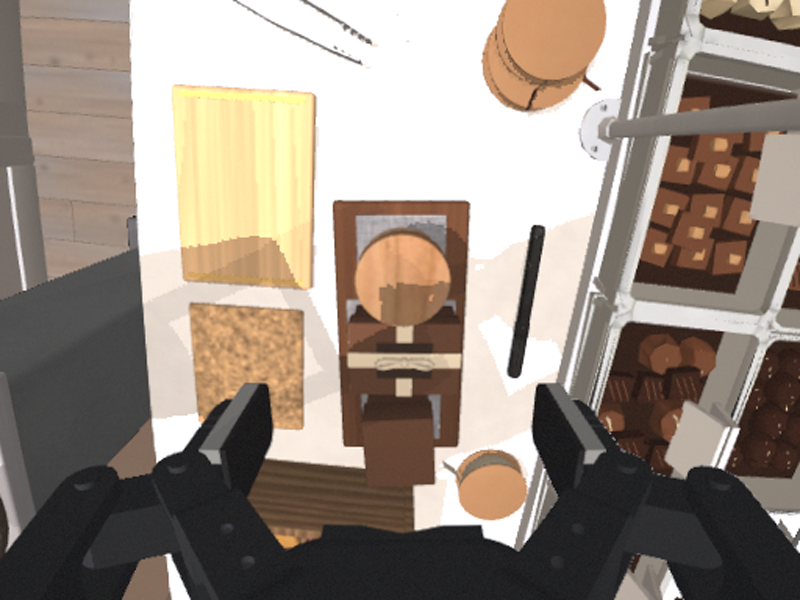

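The wrist view, with +x to the right and +y up, shows:
- **Jar stopper:** centre (403,277)
- **Small box top:** (363,397) to (434,484)
- **Display board:** (335,201), (469,202), (459,444), (341,444)
- **Side board:** (174,86), (315,94), (312,289), (184,279)
- **Cork mat:** (191,303), (303,312), (303,429), (198,423)

```bash
python3 - <<'E'
from h import *
w=np.load("pics/w1.npz"); o=dict(ee_pos=w["ee_pos"],tool_rot=w["tool_rot"])
f=lambda L:[((a+.5)/1.5625-.5,(b+.5)/1.5625-.5) for a,b in L]
# reorder TL,TR,BR,BL(wrist img) -> TR(+x+y),BR(+x,-y),BL,TL
for n,z,L in [("disp",.008,[(335,201),(469,202),(459,444),(341,444)]),("side",.008,[(174,86),(315,94),(312,289),(184,279)]),("cork",.006,[(191,303),(303,312),(303,429),(198,423)]),("small",.076,[(363,397),(430,397),(434,484),(366,485)]),("gift",.058,[(349,320),(455,322),(458,396),(345,396)])]:
    L=[L[i] for i in (1,2,3,0)]; print(n,*rect(toplane("wrist",f(L),z,o)))
print("jar",toplane("wrist",f([(403,277)]),.093,o)*1e3)
E
```

```text
disp [550.7 264.6] [6.11 5.83] [108.4 224.4]
side [415.7 370.3] [1.89 2.01] [107.3 151.1]
cork [418.7 214. ] [2.44 1.57] [ 98.2 118.2]
small [555.6 202.7] [6.87 8.09] [51.7 79.3]
gift [551.5 263.9] [5.77 5.93] [83.1 62.5]
jar [[544.09292992 337.8154961   93.        ]]
```

```bash
cat >> h.py <<'E'
def cloud(name,d,obs=None):
    K,D,R,t=cam(name,obs); v,u=np.nonzero(d>0); n=cv2.undistortPoints(np.c_[u,v].astype(float).reshape(-1,1,2),K,D)[:,0]
    return (np.c_[n,np.ones(len(n))]*d[v,u][:,None]-t)@R
def tops(X,regions):
    "regions: name,(x,y),halfwin,(zlo,zhi)"
    for n,(x,y),hw,(a,b) in regions:
        s=X[(abs(X[:,0]-x)<hw)&(abs(X[:,1]-y)<hw)&(X[:,2]>a)&(X[:,2]<b)]
        if len(s)<20: print(n,"few",len(s)); continue
        zm=np.median(s[:,2]); s=s[abs(s[:,2]-zm)<.004]; q=(s[:,:2]*1e3).astype(np.float32)
        r=cv2.minAreaRect(q); c,rad=cv2.minEnclosingCircle(q)
        print(n,len(s),"z %.1f"%(zm*1e3),"mean",q.mean(0).round(1),"rect",np.round(r[0],1),np.round(r[1],1),round(r[2],1),"circ",np.round(c,1),round(rad,1))
E
python3 - <<'E'
from h import *
reg=[("jar",(.543,.334),.045,(.085,.105)),("small",(.555,.193),.05,(.066,.085)),("gift",(.55,.262),.05,(.05,.062)),("disp?",(.50,.262),.02,(.003,.02)),("table",(.48,.30),.01,(-.01,.01))]
w=np.load("pics/w1.npz"); o=dict(ee_pos=w["ee_pos"],tool_rot=w["tool_rot"])
print("W"); tops(cloud("wrist",w["d"],o),reg)
print("T"); tops(cloud("top",np.load("pics/top0_d.npy")),reg)
print("S"); tops(cloud("side",np.load("pics/side0_d.npy")),reg)
E
```

```text
W
jar 2890 z 92.3 mean [544.3 335.4] rect [544.3 334.7] [61.4 60.7] 3.3 circ [544.4 334.3] 31.0
small 1949 z 74.9 mean [556.6 194.4] rect [556.9 192.1] [54.1 63. ] 9.0 circ [556.8 193. ] 40.2
gift 3137 z 57.5 mean [553.  263.4] rect [554.6 256.9] [85.5 73.5] 5.9 circ [553.8 261.2] 52.4
disp? 201 z 7.2 mean [501.1 264.6] rect [501.1 262.2] [39.7 14.9] 86.5 circ [501.5 262. ] 20.4
table 208 z -0.9 mean [480.2 300.1] rect [480.2 300. ] [19.9 19.4] 88.9 circ [480.6 300. ] 12.9
T
jar 912 z 93.4 mean [542.4 333.3] rect [542.6 333.7] [59.4 60.1] 89.7 circ [542.7 333.2] 30.9
small 975 z 76.3 mean [555.5 191.4] rect [555.4 191.1] [56.2 60.8] 9.0 circ [555.2 191.6] 39.3
gift 1339 z 58.6 mean [551.4 262.1] rect [552.7 254.6] [86.3 77. ] 6.6 circ [552.5 257.9] 53.3
disp? 175 z 8.7 mean [502.1 262.2] rect [502.1 262.2] [17.3 41.1] 4.8 circ [502.  262.2] 22.1
table 98 z 0.4 mean [479.8 300.9] rect [479.8 300.7] [17.9 18.1] 89.6 circ [479.8 300.7] 12.7
S
jar 595 z 91.4 mean [541.3 329.1] rect [542.4 331.5] [60.9 62.5] 11.6 circ [544.8 331.5] 33.0
small 959 z 74.3 mean [554. 187.] rect [555.4 188.9] [56.3 64.7] 9.3 circ [554.3 189.4] 39.7
gift 953 z 56.8 mean [547.2 260.5] rect [552.6 255.5] [87.8 76. ] 8.2 circ [552.6 257.8] 52.9
disp? 194 z 7.1 mean [502.7 261.4] rect [502.9 261.6] [19.1 40.3] 6.0 circ [502.9 261.6] 22.3
table 73 z -1.8 mean [480.6 299.4] rect [480.8 299.7] [19.4 18.8] 85.2 circ [480.  299.3] 11.2
```

```bash
python3 -m jog '[[[0,0,40],[0,0,0],0],[[0,0,40],[0,0,0],0],[[0,0,40],[0,0,0],0],[[0,0,30],[0,0,0],0],[[0,0,25],[0,0,0],0],[[0,0,16],[0,0,0],0],[[0,0,0],[0,0,0],0],[[0,0,0],[0,0,0],0]]' 30 && python3 -m jog '[[[0,0,0],[0,0,0],0.5],[[0,0,0],[0,0,0],0.6],[[0,0,0],[0,0,0],0.6],[[0,0,0],[0,0,0],0.6],[[0,0,0],[0,0,0],0.6],[[0,0,0],[0,0,0],0.6]]' 30; python3 -c "
from h import *
goto(.543,.333,.25,6)"
```

```text
time_s: 3.4
ee_pos: [0.5434, 0.3336, 0.2146]
tool_rot: [[-0.105, 0.994, 0.001], [0.994, 0.105, 0.001], [0.0, 0.001, -1.0]]
ft_force: [0.2, 0.1, 0.0]
width: 0.0854
gripper_force: 0.0
time_s: 4.15
ee_pos: [0.5432, 0.3335, 0.2149]
tool_rot: [[-0.105, 0.994, 0.001], [0.994, 0.105, 0.001], [0.001, 0.001, -1.0]]
ft_force: [-1.7, -0.6, 9.6]
width: 0.0645
gripper_force: 31.7
shift(tool, mm) [  -0.4   -0.  -190.1] turn [ 0.001 -0.001  0.   ] j6 22.8 t 4.15
```

```bash
python3 -m jog '[[[0,0,-15],[0,0,0],0.6],[[0,0,-30],[0,0,0],0.6],[[0,0,-35],[0,0,0],0.6],[[22.3,-30.4,0],[0,0,0],0.6],[[22.3,-30.5,0],[0,0,0],0.6],[[22.3,-30.4,0],[0,0,0],0.6],[[22.4,-30.5,0],[0,0,0],0.6],[[0,0,0],[0,0,0],0.6],[[0,0,30],[0,0,0],0.6],[[0,0,30],[0,0,0],0.6],[[0,0,13],[0,0,0],0.6],[[0,0,0],[0,0,0],0.6]]' && python3 -m jog '[[[0,0,3],[0,0,0],0.6],[[0,0,3],[0,0,0],0.6],[[0,0,0],[0,0,0],0.6],[[0,0,0],[0,0,0],0.6]]'; python3 -c "
from h import *
goto(.4126,.4096,.06,6); o=monitor.get_obs(); print(o['ee_pos'],o['width'],o['ft_force'])"
```

```text
time_s: 5.65
ee_pos: [0.4128, 0.4092, 0.2206]
tool_rot: [[-0.105, 0.995, -0.001], [0.995, 0.105, -0.001], [-0.001, -0.001, -1.0]]
ft_force: [-0.2, -0.1, -1.5]
width: 0.0643
gripper_force: 35.2
time_s: 6.15
ee_pos: [0.4126, 0.4095, 0.215]
tool_rot: [[-0.105, 0.994, 0.0], [0.994, 0.105, 0.0], [0.0, 0.0, -1.0]]
ft_force: [0.8, -0.6, 0.3]
width: 0.0643
gripper_force: 35.4
shift(tool, mm) [ 0.1  0.  -0. ] turn [ 0. -0.  0.] j6 35.8 t 6.15
[0.41259985 0.40947611 0.21498472] 0.06430752569987648 [ 0.77038195 -0.62053964  0.3139322 ]
```

```bash
python3 -m jog '[[[0,0,0],[0,0,0],0.3],[[0,0,0],[0,0,0],0],[[0,0,0],[0,0,0],0],[[0,0,0],[0,0,0],0],[[0,0,-20],[0,0,0],0],[[0,0,-35],[0,0,0],0],[[0,0,-45],[0,0,0],0],[[0,0,0],[0,0,0],0]]' ; python3 -c "
from h import *
o=monitor.get_obs(); p,d=viewer.snapshot('top')
tops(cloud('top',d),[('jar',(.4126,.4096),.05,(.08,.105))])
goto(.556,.192,.16,9); print(o['ee_pos'])"
```

```text
time_s: 7.15
ee_pos: [0.4133, 0.4102, 0.3179]
tool_rot: [[-0.105, 0.994, 0.004], [0.994, 0.105, 0.004], [0.003, 0.005, -1.0]]
ft_force: [-0.1, -0.3, -0.5]
width: 0.0854
gripper_force: 0.0
jar few 0
shift(tool, mm) [-231.5  119.5    1. ] turn [ 0.002 -0.002 -0.052] j6 35.8 t 7.2
[0.41332843 0.41018805 0.31789751]
```

```bash
python3 -m jog '[[[-38.6,20,0],[0,0,0],0],[[-38.6,20,0],[0,0,0],0],[[-38.6,20,0],[0,0,0],0],[[-38.6,20,0],[0,0,0],0],[[-38.6,20,0],[0,0,0],0],[[-38.6,20,0],[0,0,0],0],[[0,0,0],[0,0,-0.052],0],[[0,0,0],[0,0,0],0],[[0,0,0],[0,0,0],0]]'; python3 -c "
from h import *
goto(.556,.192,.048,9)
o=monitor.get_obs();p,d=viewer.snapshot('wrist')
tops(cloud('wrist',d,o),[('small',(.555,.193),.05,(.066,.085)),('gift',(.55,.262),.05,(.05,.062))])
p,d=viewer.snapshot('top')
tops(cloud('top',d),[('jar',(.4126,.4096),.05,(.08,.105))])"
```

```text
time_s: 8.32
ee_pos: [0.5557, 0.192, 0.314]
tool_rot: [[-0.156, 0.988, -0.001], [0.988, 0.156, -0.0], [-0.0, -0.001, -1.0]]
ft_force: [-0.2, 1.0, -0.8]
width: 0.0855
gripper_force: 0.0
shift(tool, mm) [ -0.    0.4 111. ] turn [-0.001  0.    -0.001] j6 7.1 t 8.325
small 5497 z 75.2 mean [556.9 193.3] rect [557.2 191.6] [55.1 61.9] 9.3 circ [557.  191.3] 40.5
gift 8841 z 57.6 mean [552.5 263.6] rect [553.7 257.3] [85.9 73.4] 6.4 circ [553.1 261.7] 52.1
jar 943 z 93.5 mean [412.  409.2] rect [412.  409.7] [61.2 58.8] 89.9 circ [412.2 409.6] 31.2
```

```bash
python3 -m jog '[[[0,0,30],[0,0,0],0],[[0,0,35],[0,0,0],0],[[0,0,25],[0,0,0],0],[[0,0.5,15],[0,0,0],0],[[0,0,6],[0,0,0],0],[[0,0,0],[0,0,0],0]]' && python3 -m jog '[[[0,0,0],[0,0,0],0.3],[[0,0,0],[0,0,0],0.5],[[0,0,0],[0,0,0],0.8],[[0,0,0],[0,0,0],0.8],[[0,0,0],[0,0,0],0.8],[[0,0,0],[0,0,0],0.8],[[0,0,0],[0,0,0],0.8]]' 25; python3 -c "
from h import *
goto(.4154,.3296,.128,6); o=monitor.get_obs(); print(o['ee_pos'],o['width'])"
```

```text
time_s: 9.18
ee_pos: [0.5568, 0.1919, 0.2039]
tool_rot: [[-0.156, 0.988, 0.0], [0.988, 0.156, 0.0], [0.0, 0.0, -1.0]]
ft_force: [-0.6, -0.4, 0.5]
width: 0.0848
gripper_force: 0.0
time_s: 10.05
ee_pos: [0.5569, 0.1918, 0.2045]
tool_rot: [[-0.156, 0.988, 0.001], [0.988, 0.156, 0.0], [0.0, 0.001, -1.0]]
ft_force: [-1.2, 0.1, 6.8]
width: 0.0545
gripper_force: 27.0
shift(tool, mm) [ 158.2 -118.1  -78.6] turn [ 0.001 -0.     0.052] j6 7.1 t 10.05
[0.55690922 0.19183172 0.20451422] 0.054548883190196795
```

```bash
python3 -m jog '[[[0,0,-15],[0,0,0],0.8],[[0,0,-35],[0,0,0],0.8],[[0,0,-40],[0,0,0],0.8],[[31.6,-23.6,0],[0,0,0],0.8],[[31.6,-23.6,0],[0,0,0],0.8],[[31.7,-23.6,0],[0,0,0],0.8],[[31.7,-23.6,0],[0,0,0],0.8],[[31.6,-23.7,0],[0,0,0.052],0.8],[[0,0,0],[0,0,0],0.8],[[0,0,30],[0,0,0],0.8],[[0,0,30],[0,0,0],0.8],[[0,0,22],[0,0,0],0.8]]' && python3 -m jog '[[[0,0,3],[0,0,0],0.8],[[0,0,3],[0,0,0],0.8],[[0,0,0],[0,0,0],0.8],[[0,0,0],[0,0,0],0.8]]'; python3 -c "
from h import *
goto(.4154,.3296,.0485,6); o=monitor.get_obs(); print(o['ee_pos'],o['ft_force'])"
```

```text
time_s: 11.55
ee_pos: [0.4158, 0.3291, 0.2114]
tool_rot: [[-0.105, 0.994, 0.0], [0.994, 0.105, 0.0], [0.0, 0.0, -1.0]]
ft_force: [0.3, -0.6, -0.6]
width: 0.0549
gripper_force: 27.2
time_s: 12.05
ee_pos: [0.4155, 0.3297, 0.2064]
tool_rot: [[-0.105, 0.994, 0.001], [0.994, 0.105, 0.001], [0.001, 0.001, -1.0]]
ft_force: [-0.5, -0.5, -1.2]
width: 0.0544
gripper_force: 27.1
shift(tool, mm) [-0.1 -0.1  2.9] turn [ 0.001 -0.001  0.   ] j6 29.1 t 12.05
[0.41549576 0.32967369 0.20640269] [-0.47113658 -0.45737102 -1.24369428]
```

```bash
python3 -m jog '[[[0,0,1.5],[0,0,0],0.8],[[0,0,0],[0,0,0],0.8],[[0,0,0],[0,0,0],0.4],[[0,0,0],[0,0,0],0],[[0,0,0],[0,0,0],0],[[0,0,0],[0,0,0],0],[[0,0,0],[0,0,0],0],[[0,0,-20],[0,0,0],0],[[0,0,-40],[0,0,0],0],[[0,0,-50],[0,0,0],0],[[0,0,0],[0,0,0],0]]'; python3 -c "
from h import *
goto(.5515,.262,.16,96)
goto(.5515,.262,.16,6)"
```

```text
time_s: 13.42
ee_pos: [0.4162, 0.3302, 0.3176]
tool_rot: [[-0.105, 0.994, 0.005], [0.994, 0.105, 0.003], [0.003, 0.005, -1.0]]
ft_force: [0.0, 0.4, -0.9]
width: 0.0851
gripper_force: 0.0
shift(tool, mm) [-82.  127.4   3. ] turn [ 0.006  0.002 -1.571] j6 29.1 t 13.425
shift(tool, mm) [-82.  127.4   3. ] turn [ 0.005 -0.003  0.   ] j6 29.1 t 13.425
```

```bash
python3 -m jog '[[[-27.3,42.5,0],[0,0,0],0],[[-27.3,42.5,0],[0,0,0],0],[[-27.4,42.4,0],[0,0,0],0],[[0,0,0],[0,0,-0.1745],0],[[0,0,0],[0,0,-0.1745],0],[[0,0,0],[0,0,-0.1746],0],[[0,0,0],[0,0,-0.1745],0],[[0,0,0],[0,0,-0.1746],0],[[0,0,0],[0,0,-0.1745],0],[[0,0,0],[0,0,-0.1746],0],[[0,0,0],[0,0,-0.1745],0],[[0,0,0],[0,0,-0.1745],0]]' && python3 -m jog '[[[0,0,0],[0,0,0],0],[[0,0,0],[0,0,0],0]]'; python3 - <<'E'
from h import *
o=monitor.get_obs(); p,d=viewer.snapshot("wrist")
cv2.imwrite("pics/w2.png",cv2.resize(p[:,:,::-1],(800,600)))
tops(cloud('wrist',d,o),[('gift',(.551,.262),.055,(.05,.062))])
p,d=viewer.snapshot("top"); tops(cloud('top',d),[('jar',(.4126,.4096),.05,(.08,.105)),('small',(.4154,.3296),.045,(.066,.085)),('gift',(.551,.262),.05,(.05,.062))])
goto(.5515,.262,.034,96)
E
```

```text
time_s: 14.92
ee_pos: [0.5502, 0.2612, 0.3132]
tool_rot: [[-0.994, -0.111, -0.001], [-0.111, 0.994, -0.001], [0.001, -0.0, -1.0]]
ft_force: [0.1, 0.1, 0.0]
width: 0.0854
gripper_force: 0.0
time_s: 15.18
ee_pos: [0.5504, 0.2613, 0.3137]
tool_rot: [[-0.995, -0.101, -0.001], [-0.101, 0.995, -0.0], [0.001, -0.0, -1.0]]
ft_force: [-0.4, 0.2, -0.2]
width: 0.0853
gripper_force: 0.0
gift 6688 z 57.7 mean [549.6 263.2] rect [552.9 263.7] [86.7 60.8] 5.9 circ [552.4 263.5] 50.6
jar 947 z 93.5 mean [412.1 409.1] rect [412.1 409.8] [61.2 58.7] 89.6 circ [412.2 409.6] 31.4
small 1030 z 76.4 mean [415.2 328.4] rect [415.2 328.4] [55.1 61.9] 6.0 circ [415.1 328.4] 40.5
gift few 0
shift(tool, mm) [ -1.1   0.6 125. ] turn [-0.    -0.    -0.002] j6 -73.3 t 15.275
```

View pics/w2.png

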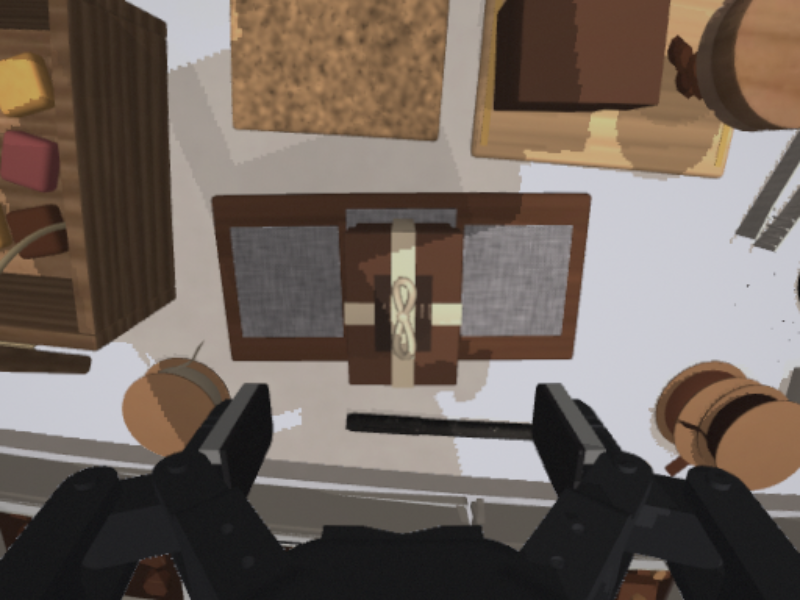

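The wrist view shows the gift box alone on the board. The felt patches are centred near (286,282) and (517,281), and the board corners are (213,196), (590,194), (573,358) and (233,360). The jar and small box stand on the side board, and the fingers have clear room on both sides.

```bash
python3 - <<'E'
from h import *
o=monitor.get_obs()
f=lambda L:[((a+.5)/1.5625-.5,(b+.5)/1.5625-.5) for a,b in L]
for n,L in dict(board=[(213,196),(590,194),(573,358),(233,360)],feltL=[(232,227),(338,226),(341,336),(243,338)],feltR=[(462,226),(573,225),(561,334),(462,337)]).items():
    P=toplane("wrist",f(L),.0082,o); P=P[[2,3,0,1]]; print(n,*rect(P))
goto(.5525,.263,.034,96)
E
```

```text
board [549.5 262.9] [6.44 6.24] [107.1 225.4]
feltL [558.4 192. ] [5.1  6.73] [72.  64.5]
feltR [543. 333.] [7.15 7.16] [71.6 66.2]
shift(tool, mm) [ -2.2   1.5 125. ] turn [-0.    -0.    -0.002] j6 -73.3 t 15.275
```

```bash
python3 -m jog '[[[-2,1.2,30],[0,0,0],0],[[0,0,35],[0,0,0],0],[[0,0,30],[0,0,0],0],[[0,0,20],[0,0,0],0],[[0,0,10],[0,0,0],0],[[0,0,0],[0,0,0],0]]' && python3 -m jog '[[[0,0,0],[0,0,0],0.3],[[0,0,0],[0,0,0],0.5],[[0,0,0],[0,0,0],0.7],[[0,0,0],[0,0,0],0.7],[[0,0,0],[0,0,0],0.7],[[0,0,0],[0,0,0],0.7],[[0,0,0],[0,0,0],0.7]]' 25; python3 -c "
from h import *
goto(.417,.213,.1,92); o=monitor.get_obs(); print(o['ee_pos'],o['width'])"
```

```text
time_s: 16.02
ee_pos: [0.5524, 0.2627, 0.189]
tool_rot: [[-0.995, -0.104, -0.0], [-0.104, 0.995, -0.0], [0.0, -0.0, -1.0]]
ft_force: [1.2, 0.1, 0.2]
width: 0.0856
gripper_force: 0.0
time_s: 16.9
ee_pos: [0.5528, 0.2629, 0.1903]
tool_rot: [[-0.994, -0.105, 0.002], [-0.105, 0.994, 0.001], [-0.002, 0.0, -1.0]]
ft_force: [-0.0, -0.9, 6.2]
width: 0.0595
gripper_force: 28.0
shift(tool, mm) [140.2 -35.4 -65. ] turn [0.    0.002 0.07 ] j6 -73.4 t 16.9
[0.55278308 0.26290462 0.19025367] 0.05950128831434081
```

```bash
python3 -m jog '[[[0,0,-15],[0,0,0],0.7],[[0,0,-25],[0,0,0],0.7],[[0,0,-20],[0,0,0],0.7],[[28,-7.1,0],[0,0,0],0.7],[[28,-7.1,0],[0,0,0],0.7],[[28,-7.1,0],[0,0,0],0.7],[[28,-7.1,0],[0,0,0],0.7],[[28,-7,0],[0,0,0.068],0.7],[[0,0,0],[0,0,0],0.7],[[0,0,0],[0,0,0],0.7]]'; python3 - <<'E'
from h import *
goto(.417,.213,.035,92)
o=monitor.get_obs(); p,d=viewer.snapshot("top")
tops(cloud('top',d),[('gift',(.417,.213),.055,(.1,.125))])
cv2.imwrite("pics/t3.png",cv2.resize(p[128:288,172:372,::-1],(800,640))[:600])
E
```

```text
time_s: 18.15
ee_pos: [0.4177, 0.2132, 0.25]
tool_rot: [[-0.999, -0.038, 0.002], [-0.038, 0.999, 0.001], [-0.002, 0.001, -1.0]]
ft_force: [-0.3, -0.0, -2.2]
width: 0.0594
gripper_force: 28.1
shift(tool, mm) [ 0.8 -0.2 60. ] turn [0.001 0.002 0.003] j6 -68.8 t 18.15
gift few 13
```

View pics/t3.png

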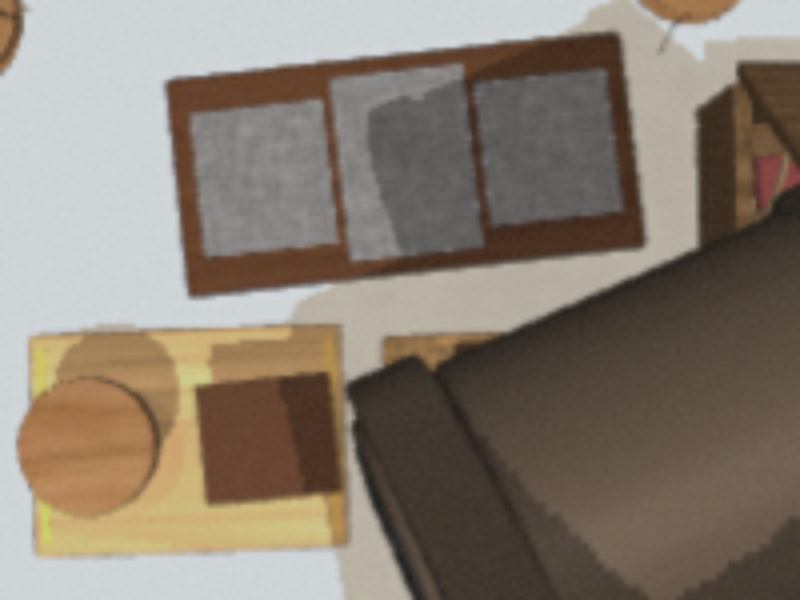

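The crop shows the display board empty, with the jar at (88,445) and the small box at (270,438) standing on the side board. The arm hides the mat.

```bash
python3 -m jog '[[[0.7,0,25],[0,0,0],0.7],[[0,0,25],[0,0,0],0.7],[[0,0,7],[0,0,0],0.7],[[0,0,2.5],[0,0,0],0.7],[[0,0,2],[0,0,0],0.7],[[0,0,0],[0,0,0],0.7],[[0,0,0],[0,0,0],0.4],[[0,0,0],[0,0,0],0],[[0,0,0],[0,0,0],0],[[0,0,0],[0,0,0],0],[[0,0,0],[0,0,0],0]]' && python3 -m jog '[[[0,0,-15],[0,0,0],0],[[0,0,-35],[0,0,0],0],[[0,0,-40],[0,0,0],0],[[0,0,-35],[0,0,0],0],[[0,0,0],[0,0,0],0],[[0,0,0],[0,0,0],0]]'; python3 - <<'E'
from h import *
o=monitor.get_obs(); p,d=viewer.snapshot("wrist"); np.savez("pics/w4.npz",p=p,d=d,ee_pos=o["ee_pos"],tool_rot=o["tool_rot"])
cv2.imwrite("pics/w4.png",cv2.resize(p[:,:,::-1],(800,600)))
tops(cloud('wrist',d,o),[('gift',(.417,.213),.055,(.048,.062))])
goto(.4155,.3297,.16,6)
E
```

```text
time_s: 19.58
ee_pos: [0.4162, 0.2128, 0.1877]
tool_rot: [[-0.999, -0.037, -0.0], [-0.037, 0.999, -0.0], [0.0, -0.0, -1.0]]
ft_force: [0.2, -0.4, 0.9]
width: 0.0855
gripper_force: 0.0
time_s: 20.32
ee_pos: [0.4159, 0.2127, 0.313]
tool_rot: [[-0.999, -0.037, 0.0], [-0.037, 0.999, 0.0], [-0.0, 0.0, -1.0]]
ft_force: [-0.2, 0.0, -0.1]
width: 0.0851
gripper_force: 0.0
gift 6740 z 55.7 mean [413.2 214.6] rect [416.5 215.1] [86.8 61. ] 2.4 circ [416.2 214.3] 50.8
shift(tool, mm) [ -4.  117.   -2.6] turn [-1.000e-03 -0.000e+00  1.503e+00] j6 -68.8 t 20.375
```

View pics/w4.png

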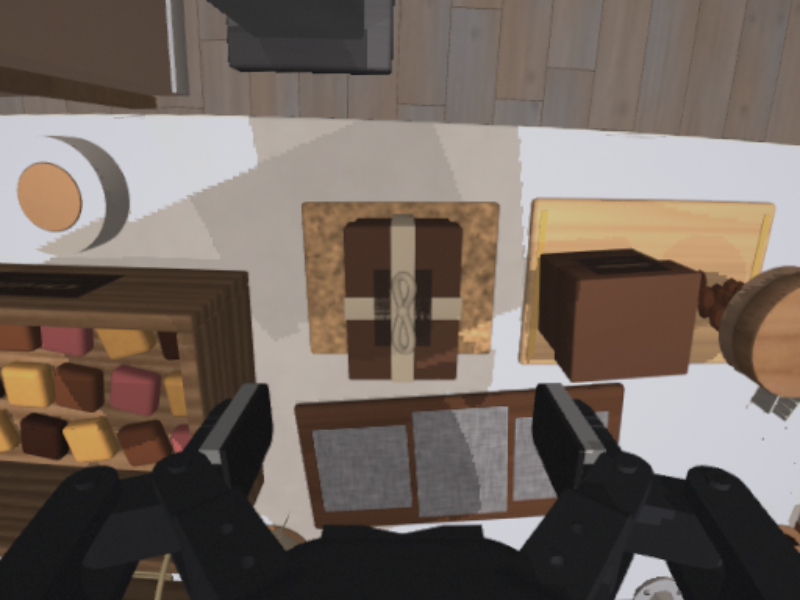

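The gift box sits on the mat. The mat corners are (302,204), (498,203), (491,353) and (312,352), and the box top corners are (346,220), (462,221), (456,380) and (349,380).

```bash
python3 - <<'E'
from h import *
w=np.load("pics/w4.npz"); o=dict(ee_pos=w["ee_pos"],tool_rot=w["tool_rot"])
f=lambda L:[((a+.5)/1.5625-.5,(b+.5)/1.5625-.5) for a,b in L]
for n,z,L in [("mat",.006,[(302,204),(498,203),(491,353),(312,352)]),("gift",.056,[(346,220),(462,221),(456,380),(349,380)])]:
    print(n,*rect(toplane("wrist",f(L),z,o)[[2,3,0,1]]))
E
```

```text
mat [415.8 213.6] [2.73 2.13] [ 97.1 117.6]
gift [414.  214.9] [1.72 1.92] [87.7 58.1]
```

```bash
python3 -m jog '[[[-1.3,39,0],[0,0,0],0],[[-1.3,39,0],[0,0,0],0],[[-1.4,39,0],[0,0,0],0],[[0,0,0],[0,0,0.167],0],[[0,0,0],[0,0,0.167],0],[[0,0,0],[0,0,0.167],0],[[0,0,0],[0,0,0.167],0],[[0,0,0],[0,0,0.167],0],[[0,0,0],[0,0,0.167],0],[[0,0,0],[0,0,0.167],0],[[0,0,0],[0,0,0.167],0],[[0,0,0],[0,0,0.167],0]]' && python3 -m jog '[[[0,0,0],[0,0,0],0],[[0,0,0],[0,0,0],0]]'; python3 - <<'E'
from h import *
o=monitor.get_obs(); goto(.4155,.3297,.0493,6.05)
p,d=viewer.snapshot("wrist"); tops(cloud('wrist',d,o),[('small',(.4155,.3297),.04,(.066,.085)),('gift',(.417,.213),.055,(.048,.062)),('jar',(.4126,.4096),.045,(.08,.105))])
E
```

```text
time_s: 21.88
ee_pos: [0.4155, 0.3297, 0.3114]
tool_rot: [[-0.099, 0.995, -0.002], [0.995, 0.099, -0.001], [-0.001, -0.002, -1.0]]
ft_force: [0.9, -0.2, 0.2]
width: 0.0856
gripper_force: 0.0
time_s: 22.12
ee_pos: [0.4157, 0.3298, 0.3121]
tool_rot: [[-0.109, 0.994, -0.001], [0.994, 0.109, -0.001], [-0.001, -0.001, -1.0]]
ft_force: [0.5, 0.4, -0.8]
width: 0.0856
gripper_force: 0.0
shift(tool, mm) [-0.000e+00 -1.000e-01  1.078e+02] turn [-0.001  0.001  0.003] j6 28.9 t 22.125
small 5590 z 75.2 mean [416.5 331.2] rect [416.7 329.4] [55.2 62.2] 6.0 circ [416.8 329.5] 40.3
gift 4349 z 55.2 mean [415.8 218.5] rect [416.1 215. ] [86.2 61.8] 1.7 circ [416.2 215.8] 50.5
jar 7968 z 92.3 mean [413.2 410.9] rect [413.2 410. ] [61.6 61.2] 65.3 circ [413.4 410. ] 31.1
```

```bash
python3 -m jog '[[[0,0,30],[0,0,0.003],0],[[0,0,35],[0,0,0],0],[[0,0,25],[0,0,0],0],[[0,0,13],[0,0,0],0],[[0,0,4.5],[0,0,0],0],[[0,0,0],[0,0,0],0]]' && python3 -m jog '[[[0,0,0],[0,0,0],0.3],[[0,0,0],[0,0,0],0.5],[[0,0,0],[0,0,0],0.8],[[0,0,0],[0,0,0],0.8],[[0,0,0],[0,0,0],0.8],[[0,0,0],[0,0,0],0.8],[[0,0,0],[0,0,0],0.8]]' 25; python3 -c "
from h import *
goto(.5569,.1918,.139,6.1); o=monitor.get_obs(); print(o['ee_pos'],o['width'])"
```

```text
time_s: 22.92
ee_pos: [0.416, 0.33, 0.2056]
tool_rot: [[-0.102, 0.995, 0.0], [0.995, 0.102, 0.0], [0.0, 0.0, -1.0]]
ft_force: [-0.1, -0.2, 0.3]
width: 0.0852
gripper_force: 0.0
time_s: 23.8
ee_pos: [0.4161, 0.3301, 0.2059]
tool_rot: [[-0.102, 0.995, 0.001], [0.995, 0.102, 0.001], [0.001, 0.001, -1.0]]
ft_force: [-1.2, -0.1, 7.3]
width: 0.0547
gripper_force: 26.0
shift(tool, mm) [-151.8  126.1  -88. ] turn [ 0.001 -0.001 -0.005] j6 29.3 t 23.8
[0.41606339 0.33007449 0.20590944] 0.05467797853826273
```

```bash
python3 -m jog '[[[0,0,-15],[0,0,0],0.8],[[0,0,-35],[0,0,0],0.8],[[0,0,-40],[0,0,0],0.8],[[-30.4,25.2,0],[0,0,0],0.8],[[-30.4,25.2,0],[0,0,0],0.8],[[-30.4,25.2,0],[0,0,0],0.8],[[-30.3,25.2,0],[0,0,0],0.8],[[-30.3,25.3,0],[0,0,-0.005],0.8],[[0,0,0],[0,0,0],0.8],[[0,0,25],[0,0,0],0.8],[[0,0,30],[0,0,0],0.8],[[0,0,25],[0,0,0],0.8]]' && python3 -m jog '[[[0,0,4],[0,0,0],0.8],[[0,0,3],[0,0,0],0.8],[[0,0,2],[0,0,0],0.8],[[0,0,0],[0,0,0],0.8],[[0,0,0],[0,0,0],0.8]]'; python3 -c "
from h import *
goto(.5569,.1918,.0493,6.1); o=monitor.get_obs(); print(o['ee_pos'],o['ft_force'])"
```

```text
time_s: 25.3
ee_pos: [0.556, 0.1922, 0.2151]
tool_rot: [[-0.107, 0.994, -0.0], [0.994, 0.107, 0.0], [0.0, -0.0, -1.0]]
ft_force: [0.0, 1.6, -1.2]
width: 0.0547
gripper_force: 27.5
time_s: 25.92
ee_pos: [0.5568, 0.1917, 0.2066]
tool_rot: [[-0.107, 0.994, 0.001], [0.994, 0.107, 0.0], [0.0, 0.001, -1.0]]
ft_force: [0.6, -0.3, -1.8]
width: 0.0549
gripper_force: 27.3
shift(tool, mm) [0.1 0.1 2.3] turn [ 0.001 -0.     0.   ] j6 9.9 t 25.925
[0.55684588 0.19171992 0.20663168] [ 0.61418477 -0.27147547 -1.7804698 ]
```

```bash
python3 -m jog '[[[0,0,1],[0,0,0],0.8],[[0,0,0.7],[0,0,0],0.8],[[0,0,0],[0,0,0],0.8],[[0,0,0],[0,0,0],0.5],[[0,0,0],[0,0,0],0.2],[[0,0,0],[0,0,0],0],[[0,0,0],[0,0,0],0],[[0,0,0],[0,0,0],0],[[0,0,-20],[0,0,0],0],[[0,0,-40],[0,0,0],0],[[0,0,-48],[0,0,0],0],[[0,0,0],[0,0,0],0]]'&& python3 -m jog '[[[0,0,0],[0,0,0],0]]'; python3 - <<'E'
from h import *
o=monitor.get_obs(); p,d=viewer.snapshot("wrist"); tops(cloud('wrist',d,o),[('small',(.5569,.1918),.045,(.066,.085))])
goto(.4126,.4095,.16,6.05)
E
```

```text
time_s: 27.42
ee_pos: [0.5579, 0.1921, 0.316]
tool_rot: [[-0.107, 0.994, 0.006], [0.994, 0.107, 0.002], [0.001, 0.006, -1.0]]
ft_force: [-0.3, 0.8, -0.7]
width: 0.0856
gripper_force: 0.0
time_s: 27.55
ee_pos: [0.5565, 0.1917, 0.3123]
tool_rot: [[-0.107, 0.994, -0.0], [0.994, 0.107, -0.0], [-0.0, -0.0, -1.0]]
ft_force: [-0.3, -0.5, 0.2]
width: 0.0853
gripper_force: 0.0
small 5596 z 75.3 mean [558.2 192.9] rect [558.5 190.7] [55.2 62.7] 6.2 circ [558.2 191.7] 40.0
shift(tool, mm) [ 232.  -119.7   -3.2] turn [-0.001  0.     0.001] j6 9.9 t 27.6
```

```bash
python3 -m jog '[[[38.7,-20,0],[0,0,0],0],[[38.7,-20,0],[0,0,0],0],[[38.7,-20,0],[0,0,0],0],[[38.7,-20,0],[0,0,0],0],[[38.6,-20,0],[0,0,0],0],[[38.6,-19.7,0],[0,0,0],0],[[0,0,0],[0,0,0],0],[[0,0,0],[0,0,0],0]]'; python3 - <<'E'
from h import *
o=monitor.get_obs(); goto(.4126,.4095,.0595,6.05)
p,d=viewer.snapshot("wrist"); tops(cloud('wrist',d,o),[('jar',(.4126,.4096),.045,(.08,.105))])
E
```

```text
time_s: 28.6
ee_pos: [0.4127, 0.4093, 0.3114]
tool_rot: [[-0.107, 0.994, -0.001], [0.994, 0.107, -0.001], [-0.001, -0.001, -1.0]]
ft_force: [0.1, -0.1, -0.5]
width: 0.0854
gripper_force: 0.0
shift(tool, mm) [ 0.3  0.  96.9] turn [-0.001  0.001  0.002] j6 35.6 t 28.6
jar 5653 z 92.3 mean [413.5 412.1] rect [413.5 410.5] [60.7 61. ] 82.9 circ [414.1 410. ] 31.2
```

```bash
python3 -m jog '[[[0,0,25],[0,0,0],0],[[0,0,30],[0,0,0],0],[[0,0,25],[0,0,0],0],[[0,0,13],[0,0,0],0],[[0,0,4],[0,0,0],0],[[0,0,0],[0,0,0],0]]' && python3 -m jog '[[[0,0,0],[0,0,0],0.5],[[0,0,0],[0,0,0],0.6],[[0,0,0],[0,0,0],0.6],[[0,0,0],[0,0,0],0.6],[[0,0,0],[0,0,0],0.6],[[0,0,0],[0,0,0],0.6]]' 30; python3 -c "
from h import *
goto(.5434,.3336,.139,6.1); o=monitor.get_obs(); print(o['ee_pos'],o['width'])"
```

```text
time_s: 29.4
ee_pos: [0.4133, 0.4095, 0.2159]
tool_rot: [[-0.106, 0.994, 0.0], [0.994, 0.106, 0.0], [0.0, 0.0, -1.0]]
ft_force: [-0.7, -0.2, 0.7]
width: 0.0854
gripper_force: 0.0
time_s: 30.15
ee_pos: [0.4131, 0.4098, 0.2165]
tool_rot: [[-0.107, 0.994, 0.001], [0.994, 0.107, 0.001], [0.001, 0.001, -1.0]]
ft_force: [-0.4, -2.0, 7.4]
width: 0.0644
gripper_force: 31.6
shift(tool, mm) [-89.6 121.5 -77.4] turn [ 0.001 -0.001  0.   ] j6 35.7 t 30.15
[0.4130762  0.40979935 0.21649449] 0.06441761696890465
```

```bash
python3 -m jog '[[[0,0,-15],[0,0,0],0.6],[[0,0,-30],[0,0,0],0.6],[[0,0,-35],[0,0,0],0.6],[[-22.4,30.4,0],[0,0,0],0.6],[[-22.4,30.4,0],[0,0,0],0.6],[[-22.4,30.4,0],[0,0,0],0.6],[[-22.4,30.3,0],[0,0,0],0.6],[[0,0,0],[0,0,0],0.6],[[0,0,30],[0,0,0],0.6],[[0,0,30],[0,0,0],0.6],[[0,0,13],[0,0,0],0.6],[[0,0,0],[0,0,0],0.6]]' && python3 -m jog '[[[0,0,3],[0,0,0],0.6],[[0,0,3],[0,0,0],0.6],[[0,0,0],[0,0,0],0.6],[[0,0,0],[0,0,0],0.6]]'; python3 -c "
from h import *
goto(.5434,.3336,.06,6); o=monitor.get_obs(); print(o['ee_pos'],o['width'],o['ft_force'])"
```

```text
time_s: 31.65
ee_pos: [0.5428, 0.3337, 0.2224]
tool_rot: [[-0.107, 0.994, -0.001], [0.994, 0.107, -0.001], [-0.0, -0.001, -1.0]]
ft_force: [0.0, -0.4, -1.1]
width: 0.0639
gripper_force: 35.2
time_s: 32.15
ee_pos: [0.5434, 0.3335, 0.2168]
tool_rot: [[-0.107, 0.994, 0.0], [0.994, 0.107, 0.0], [0.0, 0.0, -1.0]]
ft_force: [-0.8, 0.6, -2.6]
width: 0.0638
gripper_force: 35.2
shift(tool, mm) [ 0.1 -0.   1.8] turn [ 0.    -0.     0.002] j6 22.7 t 32.15
[0.54341976 0.33349751 0.21675653] 0.06376073958772543 [-0.7696158   0.56864869 -2.55032178]
```

Still carrying the weight, so I'll lower the last bit, release and retreat clear.

```bash
python3 -m jog '[[[0,0,1],[0,0,0],0.6],[[0,0,0.8],[0,0,0],0.6],[[0,0,0],[0,0,0],0.6],[[0,0,0],[0,0,0],0.3],[[0,0,0],[0,0,0],0],[[0,0,0],[0,0,0],0],[[0,0,0],[0,0,0],0],[[0,0,0],[0,0,0],0],[[0,0,-20],[0,0,0],0],[[0,0,-40],[0,0,0],0],[[0,0,-50],[0,0,0],0],[[0,0,-50],[0,0,0],0]]' && python3 -m jog '[[[30,-30,-20],[0,0,0],0],[[40,-40,0],[0,0,0],0],[[40,-40,0],[0,0,0],0],[[40,-40,0],[0,0,0],0],[[0,0,0],[0,0,0],0],[[0,0,0],[0,0,0],0],[[0,0,0],[0,0,0],0]]'; python3 - <<'E'
from h import *
p,d=viewer.snapshot("top"); tops(cloud('top',d),[('jar',(.5434,.3336),.05,(.08,.105)),('small',(.5569,.1918),.05,(.066,.085)),('gift',(.417,.213),.055,(.048,.062))])
cv2.imwrite("pics/t5.png",cv2.resize(np.clip(p[128:272,172:344,::-1]*1.4,0,255).astype(np.uint8),None,fx=4,fy=4,interpolation=cv2.INTER_CUBIC))
p,d=viewer.snapshot("side"); cv2.imwrite("pics/s5.png",cv2.resize(p[150:320,130:370,::-1],(800,567)))
E
```

```text
time_s: 33.65
ee_pos: [0.5431, 0.3334, 0.3777]
tool_rot: [[-0.107, 0.994, 0.001], [0.994, 0.107, 0.0], [0.0, 0.001, -1.0]]
ft_force: [0.7, 0.7, -0.4]
width: 0.0856
gripper_force: 0.0
time_s: 34.52
ee_pos: [0.379, 0.466, 0.3952]
tool_rot: [[-0.105, 0.994, 0.0], [0.994, 0.105, 0.0], [0.0, 0.001, -1.0]]
ft_force: [1.1, -0.4, 0.7]
width: 0.0853
gripper_force: 0.0
jar 911 z 93.4 mean [542.8 332.9] rect [542.7 332.8] [61.3 59.9] 89.2 circ [543.5 332.9] 31.2
small 978 z 76.2 mean [556.6 191.1] rect [556.6 190.5] [56.2 61.1] 6.8 circ [556.4 191.3] 39.7
gift 1367 z 56.7 mean [415.1 214. ] rect [414.7 213.2] [86.  60.7] 2.0 circ [415.  214.3] 50.6
```

View pics/t5.png

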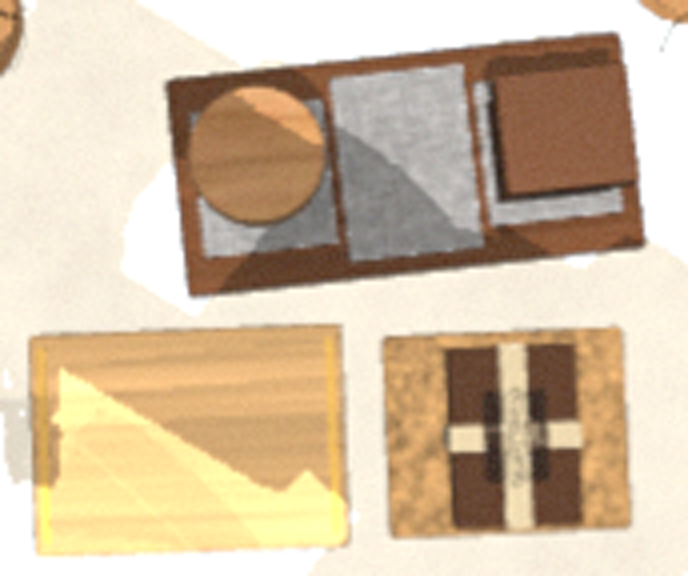

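View pics/s5.png

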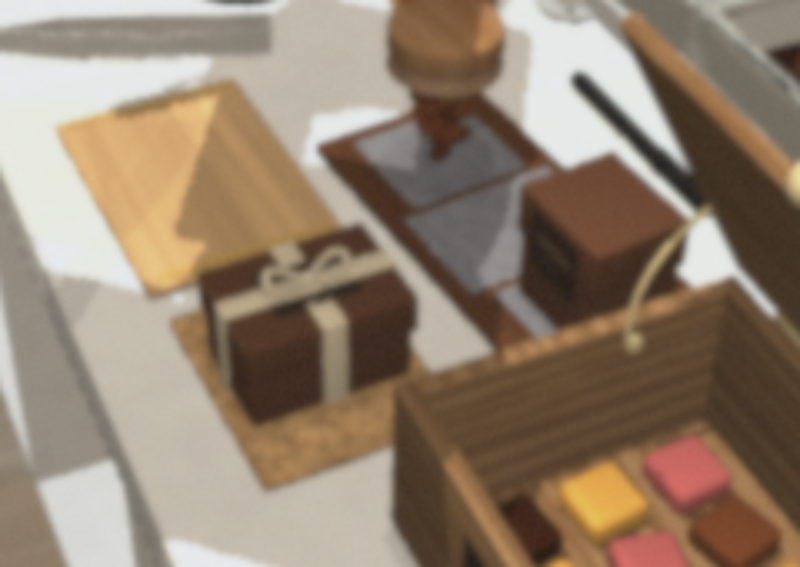

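The top view has the gift box centred on the mat at (514,437), with the jar at (257,155) and the small box at (567,128) back on their places. The side view shows all three upright, and the robot is clear of them.

```bash
python3 -c "
from rig import order
print(order.sign_off())"
```

```text
the job is handed in; nothing more can be done
None
```

Done and handed in: the gift box stands within about 2 mm of the middle of the cork mat, the jar and small box are back within about 1.5 mm of where they stood with the small box square to the board, all three were upright each time I checked, and the job took about 35 s.

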